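# Turn the main isolator off and line up its padlock holes

### The job

An oven is to be serviced, so turn off the larger of the two isolator boxes on the table: swing its lever round to the hasp ear, until the hole in the lever's end lies over the hole in the ear so that a padlock's shackle would drop through both, and let go. Leave the smaller isolator's lever as it is.

Things in the scene. Friction and masses are not known exactly. Their poses are not given: they have to be found in the camera images.
- main_axis (a point): Pivot of the larger isolator's black lever, level with the lever's top, 110 mm above the table. Box: grey, 150 x 150 mm, lid 62 mm high, fixed; its centre is 30 mm along +x and +y of this frame (z up). The lever swings level about the vertical here, stays where left, friction 0.2 N m. It starts 63 to 90 deg clockwise (seen from above) of the ear; no stop at off: it can go 25 deg beyond.
- main_lever_hole (a point): 16 mm hole in the lever's flat end tongue (28 mm wide, 6 thick): centre of its upper rim, 88 mm above the table, 95 mm from the pivot line; x points from pivot to hole, z up. Between them the lever is a straight blade to grip or push: 16 mm thick, upright sides, 82 to 110 mm above the table (20 over the lid), from 22 mm behind the pivot to 79 mm ahead, over a 44 mm hub.
- main_ear_hole (a point): 20 mm hole in the larger isolator's hasp ear, a fixed steel plate 34 x 30 mm on short legs on the lid: centre of its upper rim, 78 mm above the table, 95 mm from the pivot line along +y of the box's frame (z up). The lever's tongue passes 4 mm above it; off is where the lever's hole stands over this one.
- small_lever_hole (a point): Hole in the end tongue of the smaller isolator's lever, to be left as it is: 88 mm above the table, 58 mm from its pivot; x points from pivot to hole, z up. Same build: box 110 x 110 mm, 62 mm high, the lever reaching 74 mm from the pivot. Either box may stand on the left.

How it is judged:
By the outcome, as a careful person would: the job done as asked, in the order asked, and still so for the second after the job is handed in, with the robot touching nothing.
It also fails if it takes over 32 s, if anything falls off the work surface, if the arm or the gripper's body presses on something with over 40 N, if the wrist force passes 120 N, or if a joint passes its speed limit or range.

### The arm

A 6-joint arm with a two-finger parallel gripper is mounted at the origin on a cart in front of the work surface, level with it; the furniture and walls round the work are solid. World frame = base frame: x ahead of the robot, y to its left, z up, the work surface at z = 0. Lengths are in mm, angles in rad, forces in N, time in s.
With the tool pointing down it reaches from about 350 to 1000 mm from the base axis. Payload 7.1 kg.
Tool frame: the origin (TCP) lies on the mounting face of the last link; the fingertips stand 173 mm ahead of it and the grasp point (between the pads) lies ahead of it (r.grip_depth is the z of the grasp point in the tool frame, in mm); z points along the fingers, y is the line along which they close (so a half turn about z gives the same grasp; the last joint's range is limited). The gripper opens to 85 mm and grips with 20 to 120 N. Pads are 22 mm wide; open, the fingers measure 114 mm over their backs; the gripper's body (76 mm by 85 mm) begins 54 mm behind the grasp point. The pads swing forward as they close: fully open they stand 13 mm farther back than shut.
Start: joints at [-1.136, 0.423, 1.63, -0, 1.089, -0.019], TCP at [274.005, -561.719, 404.719] pointing down, gripper open.
Joint ranges: [-3, 3], [-0.9, 2.11], [0.09, 2.58], [-1.31, 4.45], [0.11, 2.69], [-2.54, 2.54]. Speed limits (rad/s): [2.39, 2.39, 3.01, 3.14, 3.14, 3.14].

### API

Orientations are given as a unit quaternion [w, x, y, z].
In Python, from rig import r, optics gives the robot as it stands.
- The arm moves only by the shell command python3 -m handwheel 'ROWS' [FORCE]. ROWS is JSON, a list of rows, each a list of 7 numbers: the shift along the world's x, y, z scaled (see below), then the turn, a rotation vector about the world's x, y, z scaled (see below), then the gripper's target within -1 to 1 (fully open at 1, half-way at 0, shut at -1). In form: [[tx, ty, tz, rx, ry, rz, gripper], ...]. A call has 1 to 8 rows; each row is the pose to reach, as a shift and turn from the pose commanded when the call began, turning the shorter way round; what a row does not reach only later rows make up. The controller multiplies each number of a shift by 0.1 m and each number of a turn by 2 pi rad. A row lasts 1/10 s, in which the tool goes at most 50 mm and 8.59 degrees, less where a joint would pass 70% of its speed; a pose out of reach is approached as far as the arm can. A call with a number of a shift or a turn outside -1 to 1 is refused whole. A call with a gripper value outside its range is refused whole. The fingers move at their own pace and stop on an object; FORCE is the grip in N (left out, the last holds). Time passes only in rows, so rows that repeat a pose let the fingers close. It gives the time, the measured TCP pose, the force, the opening and the grip force at its end, in the units of the state.
- r.get_state(): the state, without advancing time (a new reading comes with each control period).
- optics.snapshot(name): name is "scene" or "top" or "wrist"; returns the picture (384x512x3 uint8, red, green, blue); there is no depth.
- optics.calibration(name): a dict with "intrinsics" (3x3 intrinsics, pixels), "pose" (4x4, takes a point from camera to world coordinates); the wrist camera has in their place "T_tool_cam" (4x4, takes a point from camera to tool coordinates, whose origin is the TCP and whose axes are the flange's). Camera axes: x right, y up, looking along -z (the intrinsics and any distortion apply to the point x, -y, -z); pixel columns grow to the right and rows downward; lengths in mm; the calibration is good to about 2 mm. The wrist camera is an equidistant fisheye: a pixel r from the principal point sees the ray r / f radians off the axis. A picture is of the moment at which its call begins: read the wrist's pose just before it. calibration takes no time and is no camera call.
- r.sign_off(): hands the job in; it is judged then, once.
The state is a dict: "time": time; "joints": joint angles; "dq": joint speeds; "effort": joint torques, N m; "ee_pos": TCP position; "eef_rot": TCP orientation; "wrist_force": force on the tool from outside, world axes, zero at the start; "moment": the same for the moment, N m; "width": finger opening in mm; "gripper_force": force on a finger pad.
Only numpy, scipy, OpenCV 4.12 (cv2) and the standard library are available. Lean on these libraries where they do the work, as an engineer would, in place of code of your own. Each camera call takes 0.05 s, during which the arm holds its last target. There are 200 camera calls.

## Working session

There is one attempt and no reset: what is moved stays moved. The work goes in short steps, Python scripts to look and compute and a shell command to move; the robot and the scene stay as the last step left them, time stands still between calls to the robot, and variables do not carry over. Pictures are saved under pics/ and viewed, at most 10 in all, crops included, and the job is handed in when it is done.

```bash
mkdir -p pics
cat > h.py <<'E'
import numpy as np, cv2
from rig import r, optics
def ray_pt(name,uv,z):
    c=optics.calibration(name);K=np.array(c["intrinsics"]);T=np.array(c["pose"])
    d=np.linalg.inv(K)@[uv[0],uv[1],1]; d=T[:3,:3]@[d[0],-d[1],-d[2]]; o=T[:3,3]
    return o+d*(z-o[2])/d[2]
E
python3 - <<'E'
from h import *
for n in("top","scene"):
    im=optics.snapshot(n); cv2.imwrite(f"pics/{n}0.png",im[...,::-1])
    c=optics.calibration(n);print({k:(np.round(v,3).tolist() if not isinstance(v,str) else v) for k,v in c.items()})
s=r.get_state();print(s,r.grip_depth)
E
```

```text
{'intrinsics': [[451.939, 0.0, 248.359], [0.0, 451.939, 203.076], [0.0, 0.0, 1.0]], 'pose': [[-0.024, 0.982, -0.19, 348.418], [-1.0, -0.024, 0.003, -9.309], [-0.002, 0.19, 0.982, 1264.641], [0.0, 0.0, 0.0, 1.0]]}
{'intrinsics': [[462.232, 0.0, 254.346], [0.0, 462.232, 197.215], [0.0, 0.0, 1.0]], 'pose': [[-0.866, 0.351, -0.356, 194.511], [-0.5, -0.604, 0.621, 623.282], [0.003, 0.716, 0.698, 835.295], [0.0, 0.0, 0.0, 1.0]]}
{'time': 0.1, 'joints': array([-1.13599935e+00,  4.23763965e-01,  1.63065443e+00,  4.34293404e-06,
        1.08859256e+00, -1.89785552e-02]), 'dq': array([ 0.00091734, -0.00077593, -0.0015432 , -0.00085002, -0.00039514,
       -0.00066417]), 'effort': array([ 5.80753094e-04, -5.58422720e+01, -2.82445693e+01,  3.05624944e-06,
        2.98246690e-03, -1.61466318e-05]), 'ee_pos': array([ 273.89785686, -561.48609621,  404.0074805 ]), 'eef_rot': array([-6.94277085e-04,  9.74371179e-01,  2.24945108e-01, -1.44497578e-04]), 'wrist_force': array([ 0.16349665, -0.53455016, -0.30509766]), 'moment': array([-0.04319703,  0.04426314, -0.02567822]), 'gripper_force': 0.0, 'width': 85.52555156634662} 154.70000000000002
```

View pics/top0.png

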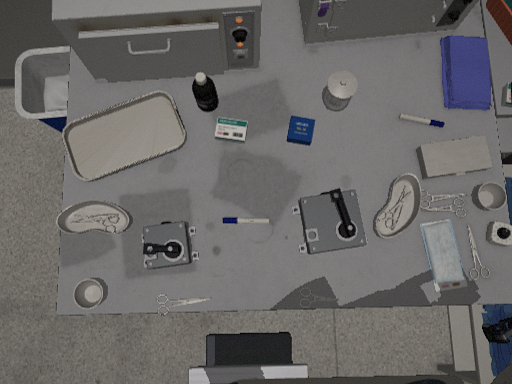

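The larger box is on the right at about (333,222). Its lever pivot is near (347,230) and the tongue near (337,194). The ear looks to be near (311,235). I'll enlarge the crop to check.

Run:
```python
import cv2
a=cv2.imread("pics/top0.png")[175:265,280:380]
cv2.imwrite("pics/c1.png",cv2.resize(a,None,fx=6,fy=6,interpolation=cv2.INTER_CUBIC))
```

```text
(no output)
```

View pics/c1.png

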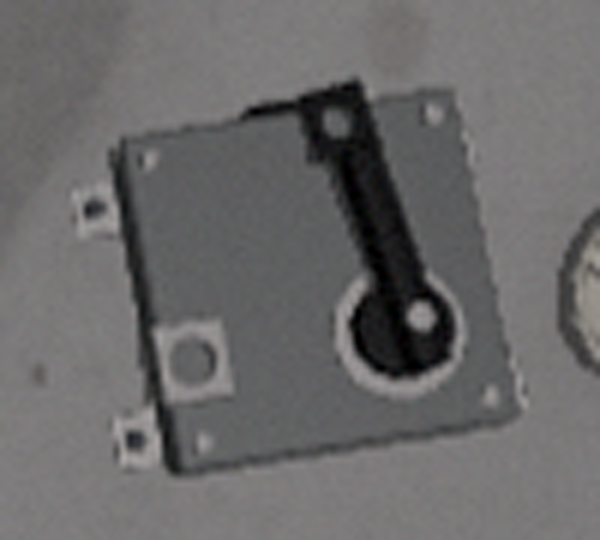

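View pics/scene0.png

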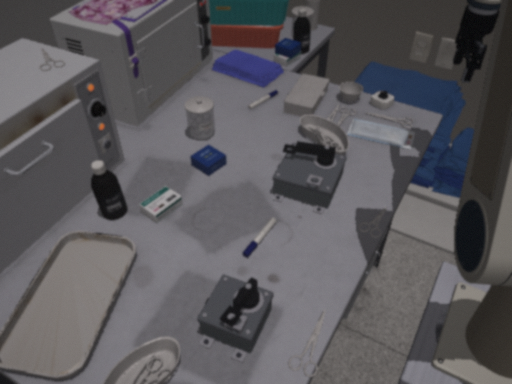

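In the crop, the lever hole is at (338,122), the ear hole at (193,360) and the pivot cap at (423,315).

Run:
```python
from h import *
f=lambda x,y:(280+(x+.5)/6-.5,175+(y+.5)/6-.5)
P=ray_pt("top",f(423,315),110);L=ray_pt("top",f(338,122),88);E=ray_pt("top",f(193,360),78)
corn=[ray_pt("top",f(*c),62) for c in((118,145),(450,92),(520,412),(178,470))]
C=np.mean(corn,0)
for n,v in(("P",P),("L",L),("E",E),("C",C)):print(n,v.round(1))
an=lambda v:np.degrees(np.arctan2(v[1],v[0]))
print(np.linalg.norm((L-P)[:2]),np.linalg.norm((E-P)[:2]),an(L-P),an(E-P),an(C-P),np.linalg.norm((C-P)[:2]))
print([np.linalg.norm(corn[i]-corn[i-1]).round(1) for i in range(4)])
c=optics.calibration("wrist");print(c)
from scipy.spatial.transform import Rotation as R
print(R.from_quat(r.get_state()["eef_rot"],scalar_first=True).as_matrix().round(3))
```

```text
P [ 502.1 -272.6  110. ]
L [ 592.1 -245.8   88. ]
E [ 488.9 -177.6   78. ]
C [ 526.4 -237.    62. ]
93.9178004856928 95.98907103573389 16.60952867069562 97.88024492204028 55.687855304908936 43.15292792722303
[np.float64(148.5), np.float64(153.2), np.float64(147.5), np.float64(154.6)]
{'intrinsics': array([[297.31863964,   0.        , 256.45213015],
       [  0.        , 297.31863964, 191.71242513],
       [  0.        ,   0.        ,   1.        ]]), 'T_tool_cam': array([[-8.32327478e-04,  9.45448467e-01,  3.25770631e-01,
         8.40239339e+01],
       [ 9.99999643e-01,  7.39634403e-04,  4.08388469e-04,
         5.37682985e-01],
       [ 1.45159086e-04,  3.25770854e-01, -9.45448745e-01,
         2.95384660e+01],
       [ 0.00000000e+00,  0.00000000e+00,  0.00000000e+00,
         1.00000000e+00]])}
[[ 0.899  0.438 -0.001]
 [ 0.438 -0.899  0.001]
 [ 0.    -0.001 -1.   ]]
```

```bash
python3 -m handwheel '[[0.95,1,0,0,0,-0.026,1],[0.95,1,0,0,0,-0.026,1],[0.95,1,0,0,0,-0.026,1],[0.95,1,0,0,0,-0.026,1]]'
python3 -m handwheel '[[0.95,1,0,0,0,0,1],[0.95,1,0,0,0,0,1],[0.95,1,0,0,0,0,1],[0.95,1,0,0,0,0,1]]'
python3 -m handwheel '[[0.9,1,-0.6,0,0,0,1],[0.9,1,-0.6,0,0,0,1],[0.9,1,-0.6,0,0,0,1],[0.9,1,-0.6,0,0,0,1],[0.9,1,-0.6,0,0,0,1],[0.9,1,-0.6,0,0,0,1]]'
cat >> h.py <<'E'
from scipy.spatial.transform import Rotation as R
def wrist_pt(uv,z,s):
    c=optics.calibration("wrist");K=np.array(c["intrinsics"]);T=np.array(c["T_tool_cam"])
    a=(uv[0]-K[0,2])/K[0,0];b=(uv[1]-K[1,2])/K[1,1];t=np.hypot(a,b)
    d=np.array([np.sin(t)*a/t,-np.sin(t)*b/t,-np.cos(t)])
    Rw=R.from_quat(s["eef_rot"],scalar_first=True).as_matrix()
    o=s["ee_pos"]+Rw@T[:3,3]; d=Rw@T[:3,:3]@d
    return o+d*(z-o[2])/d[2]
E
python3 - <<'E'
from h import *
import pickle
s=r.get_state();im=optics.snapshot("wrist");pickle.dump(s,open("s1.pkl","wb"))
print(s["time"],s["ee_pos"],s["joints"],s["eef_rot"])
cv2.imwrite("pics/w1.png",cv2.resize(im[...,::-1],(800,600),interpolation=cv2.INTER_CUBIC))
E
```

```text
time: 0.5
ee_pos: [371.4, -458.6, 404.3]
eef_rot: [-0.001, 0.989, 0.147, 0.0]
wrist_force: [-0.3, -0.9, 0.7]
width: 85.5
gripper_force: 0.0
time: 0.9
ee_pos: [466.2, -359.3, 404.5]
eef_rot: [-0.0, 0.989, 0.147, 0.0]
wrist_force: [-0.5, -0.1, -0.5]
width: 85.3
gripper_force: 0.0
time: 1.5
ee_pos: [553.4, -262.9, 344.9]
eef_rot: [0.0, 0.99, 0.144, -0.0]
wrist_force: [-1.4, -0.1, 0.1]
width: 85.7
gripper_force: 0.0
1.5 [ 553.44901228 -262.9193212   344.94249103] [-4.62827117e-01  4.76800979e-01  1.70073604e+00 -5.23845265e-04
  9.63887190e-01  8.18747562e-01] [ 2.24743175e-04  9.89540502e-01  1.44255127e-01 -5.36474877e-05]
```

View pics/w1.png

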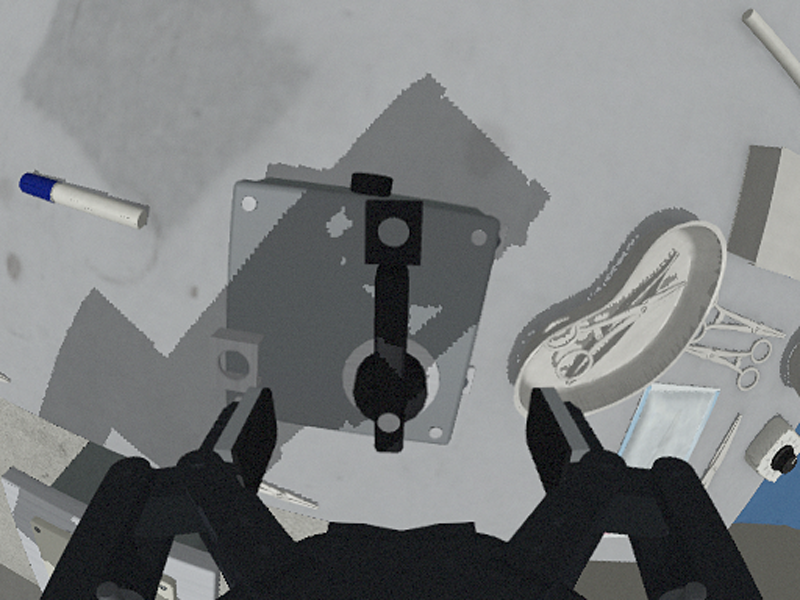

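The wrist view shows the pivot cap at (389,423), the lever hole at (394,232) and the ear hole near (236,362).

```bash
python3 - <<'E'
from h import *
import pickle
s=pickle.load(open("s1.pkl","rb"));g=lambda x,y:((x+.5)*.64-.5,(y+.5)*.64-.5)
P=wrist_pt(g(389,423),110,s);L=wrist_pt(g(394,232),88,s);E=wrist_pt(g(236,362),78,s)
an=lambda v:np.degrees(np.arctan2(v[1],v[0]))
print(P,L,E,np.linalg.norm((L-P)[:2]),np.linalg.norm((E-P)[:2]),an(L-P),an(E-P))
E
python3 - <<'E'
import cv2
a=cv2.imread("pics/w1.png")[180:460,190:460]
cv2.imwrite("pics/c2.png",cv2.resize(a,None,fx=2.1,fy=2.1))
E
```

```text
[ 498.53074295 -273.16795598  110.        ] [ 592.22361162 -248.34445328   88.        ] [ 490.1212866 -179.5604568   78.       ] 96.92553805226177 93.98448201020469 14.839308587547182 95.13352420068921
```

View pics/c2.png

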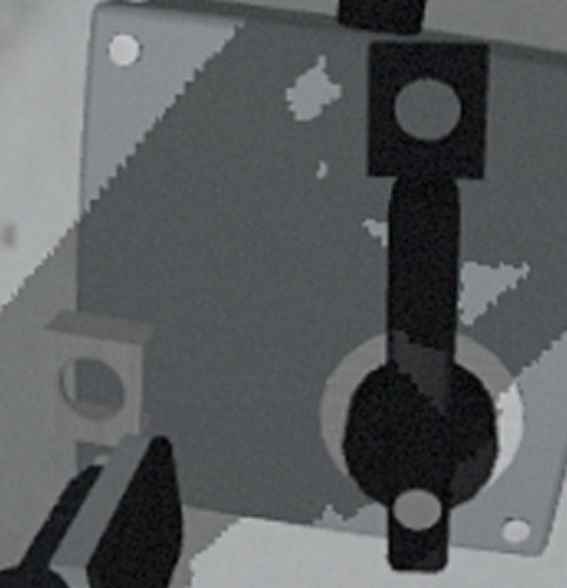

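```bash
python3 -m handwheel '[[0,0.05,-0.4,0,0,-0.002,1],[0,0.05,-0.87,0,0,-0.002,1],[0,0.05,-0.87,0,0,-0.002,1],[0,0.05,-0.87,0,0,-0.002,-1],[0,0.05,-0.87,0,0,-0.002,-1],[0,0.05,-0.87,0,0,-0.002,-1],[0,0.05,-0.87,0,0,-0.002,-1],[0,0.05,-0.87,0,0,-0.002,-1]]' 30
python3 -m handwheel '[[0,0,0,0,0,0,-1],[0,0,0,0,0,0,-1],[0,0,0,0,0,0,-1],[0,0,0,0,0,0,-1]]'
python3 - <<'E'
from h import *
s=r.get_state();print(s["ee_pos"],R.from_quat(s["eef_rot"],scalar_first=True).as_matrix().round(3)[:,0],s["moment"],s["joints"])
E
```

```text
time: 2.35
ee_pos: [554.4, -256.9, 259.2]
eef_rot: [0.001, 0.99, 0.138, 0.001]
wrist_force: [-2.6, 1.5, 7.6]
width: 15.8
gripper_force: 34.3
time: 2.75
ee_pos: [554.4, -256.9, 259.2]
eef_rot: [0.001, 0.99, 0.138, 0.001]
wrist_force: [-1.1, 1.0, 7.8]
width: 15.7
gripper_force: 34.1
[ 554.44218573 -256.91625242  259.21287433] [0.962 0.274 0.002] [ 0.07865064  0.26845384 -0.21256798] [-4.53410644e-01  5.94112998e-01  1.74330349e+00  8.25685977e-05
  8.02153107e-01  8.39821208e-01]
```

```bash
python3 -m handwheel '[[-0.024,0.065,0,0,0,0.0194,-1],[-0.055,0.126,0,0,0,0.0389,-1],[-0.093,0.183,0,0,0,0.0583,-1],[-0.139,0.234,0,0,0,0.0778,-1],[-0.19,0.28,0,0,0,0.0972,-1],[-0.246,0.32,0,0,0,0.1167,-1],[-0.307,0.352,0,0,0,0.1361,-1],[-0.371,0.376,0,0,0,0.1556,-1]]'
python3 - <<'E'
from h import *
import pickle
s=r.get_state();im=optics.snapshot("wrist");pickle.dump(s,open("s2.pkl","wb"))
x=R.from_quat(s["eef_rot"],scalar_first=True).as_matrix()[:,0]
print(s["time"],s["ee_pos"],np.degrees(np.arctan2(x[1],x[0])),s["moment"])
cv2.imwrite("pics/w2.png",cv2.resize(im[...,::-1],(800,600),interpolation=cv2.INTER_CUBIC))
E
```

```text
time: 3.55
ee_pos: [517.4, -218.3, 259.2]
eef_rot: [0.0, 0.808, 0.589, 0.001]
wrist_force: [0.1, 6.1, 9.5]
width: 15.1
gripper_force: 34.8
3.55 [ 517.42284144 -218.34209168  259.19804877] 72.16410007771184 [ 0.87035737  0.07594827 -0.35850896]
```

View pics/w2.png

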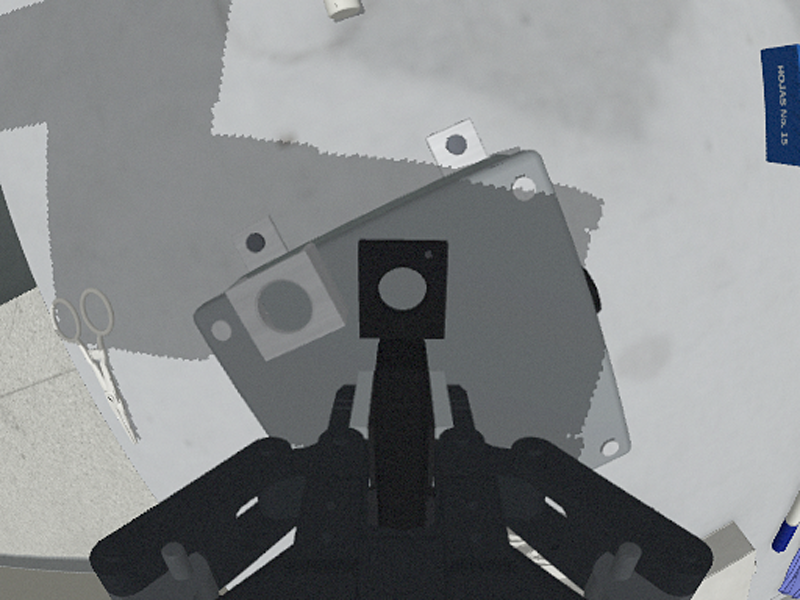

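The lever hole is at (403,289) and the ear hole at (287,306). The chord between them, with both 95 mm from the pivot, gives the angle that is left.

Run:
```python
from h import *
import pickle
s=pickle.load(open("s2.pkl","rb"));g=lambda x,y:((x+.5)*.64-.5,(y+.5)*.64-.5)
L=wrist_pt(g(403,289),88,s);E=wrist_pt(g(287,306),78,s)
d=np.linalg.norm((L-E)[:2]);D=2*np.arcsin(d/190);print(L,E,d,np.degrees(D))
# pivot from lever dir and from chord
m=(L+E)[:2]/2;v=(E-L)[:2]/d;n=np.array([v[1],-v[0]]);h=95*np.cos(D/2)
for sg in(-1,1):print(m-sg*-1*n*h if 0 else m+sg*n*h)
```

```text
[ 530.60773341 -181.93757423   88.        ] [ 488.721222   -178.28077253   78.        ] 42.04583256765395 25.57007744662842
[ 501.60700309 -272.40280314]
[517.72195232 -87.81554363]
```

```bash
python3 -m handwheel '[[-0.082,0.017,0,0,0,0.0236,-1],[-0.165,0.022,0,0,0,0.0472,-1],[-0.248,0.015,0,0,0,0.071,-1],[-0.248,0.015,0,0,0,0.071,-1],[-0.248,0.015,0,0,0,0.071,-1],[-0.248,0.015,0,0,0,0.071,-1]]'
python3 - <<'E'
from h import *
import pickle
s=r.get_state();im=optics.snapshot("wrist");pickle.dump(s,open("s3.pkl","wb"))
x=R.from_quat(s["eef_rot"],scalar_first=True).as_matrix()[:,0]
print(s["time"],s["ee_pos"],np.degrees(np.arctan2(x[1],x[0])),s["moment"])
a=im[130:260,170:340,::-1]
cv2.imwrite("pics/w3.png",cv2.resize(a,None,fx=4,fy=4,interpolation=cv2.INTER_CUBIC))
E
```

```text
time: 4.2
ee_pos: [492.2, -216.2, 259.1]
eef_rot: [-0.001, 0.659, 0.752, 0.001]
wrist_force: [-2.8, 12.6, 14.3]
width: 15.4
gripper_force: 34.8
4.2 [ 492.24473793 -216.24316896  259.13743597] 97.51072087441572 [1.79232496 0.24524295 0.16487768]
```

View pics/w3.png

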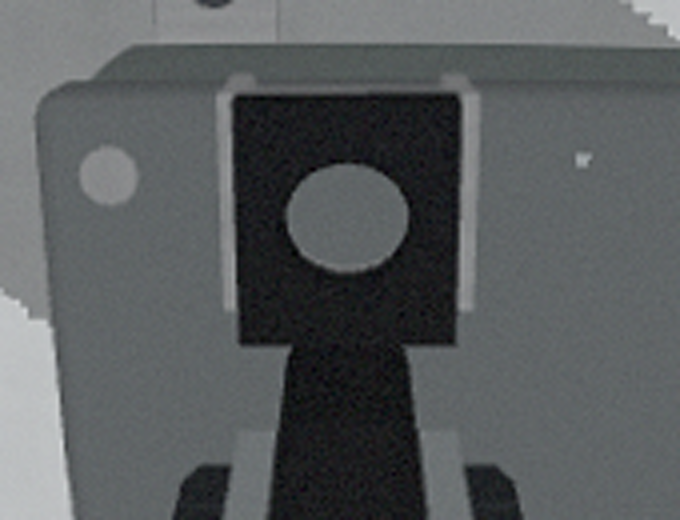

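The ear shows evenly on both sides of the tongue (15–17 px each side), so the holes are lined up. I'll let go and retreat.

```bash
python3 -m handwheel '[[0,0,0,0,0,0,-0.3],[0,0,0,0,0,0,-0.3],[0,0,0,0,0,0,-0.3],[0,0,0,0,0,0,0.5],[0,0,0,0,0,0,0.5],[0,0,0.4,0,0,0,0.5],[0,0,0.9,0,0,0,0.5],[0,0,0.9,0,0,0,0.5]]'
python3 -m handwheel '[[0,-0.5,0.2,0,0,0,0.5],[0,-0.5,0.2,0,0,0,0.5],[0,-0.5,0.2,0,0,0,0.5],[0,-0.5,0.2,0,0,0,0.5]]'
python3 - <<'E'
from h import *
s=r.get_state();im=optics.snapshot("wrist");print(s["time"],s["ee_pos"])
import pickle;pickle.dump(s,open("s4.pkl","wb"))
a=im[60:230,160:350,::-1]
cv2.imwrite("pics/w4.png",cv2.resize(a,None,fx=3.5,fy=3.5,interpolation=cv2.INTER_CUBIC))
E
```

```text
time: 5.05
ee_pos: [494.1, -218.7, 353.4]
eef_rot: [0.005, 0.659, 0.752, 0.001]
wrist_force: [0.8, -0.4, 0.2]
width: 64.4
gripper_force: 0.0
time: 5.45
ee_pos: [491.6, -267.2, 366.7]
eef_rot: [-0.001, 0.66, 0.752, -0.0]
wrist_force: [-0.1, 1.2, -0.4]
width: 63.7
gripper_force: 0.0
5.45 [ 491.58537492 -267.15965422  366.67593781]
```

View pics/w4.png

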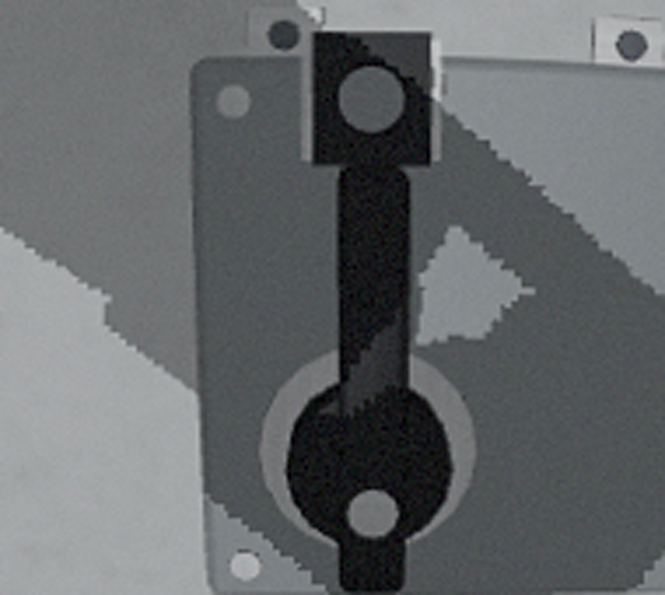

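The lever stayed put after release, with the tongue centred over the ear: margins 11 and 10 px, under 0.5 mm of error.

```bash
python3 -c "
from rig import r
print(r.sign_off())"
```

```text
the job is handed in; nothing more can be done
None
```

The larger isolator's lever is at off, with its hole over the ear hole to within about 0.5 mm in the last wrist picture; the gripper has let go and is clear, the smaller isolator was not touched, and the job was handed in at about 5.5 s.

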